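# Sort the mixed tasting and wrapping tools back into their two fitted boards

### The arm

A 7-joint arm with a two-finger parallel gripper is mounted at the origin on a cart in front of the work surface, level with it; the furniture and walls round the work are solid. World frame = base frame: x ahead of the robot, y to its left, z up, the work surface at z = 0. Lengths are in m, angles in rad, forces in N, time in s.
With the tool pointing down it reaches from about 0.4 to 0.875 m from the base axis. Payload 19.3 kg.
Tool frame: the origin (TCP) lies on the front face of the gripper's body, between the roots of the fingers; the fingertips stand 73 mm ahead of it and the grasp point (between the pads) lies 54 mm ahead of it; z points along the fingers, y is the direction in which the jaws open and shut (so a half turn about z gives the same grasp; the last joint's range is limited). The gripper opens to 85 mm and grips with 20 to 120 N. Pads are 22 mm wide; open, the fingers measure 114 mm over their backs; the gripper's body (76 mm by 85 mm) begins 54 mm behind the grasp point. The pads swing forward as they close: fully open they stand 13 mm farther back than shut.
Start: joints at [-1.279, 0.521, -0.036, 1.599, 0.021, 1.021, -0.113], TCP at [0.221, 0.585, 0.304] pointing down, gripper open.
Joint ranges: [-2.91, 2.91], [-0.3, 2.13], [-1.5, 1.42], [0.17, 2.43], [-1.26, 4.41], [0.16, 1.93], [-2.52, 2.52]. Speed limits (rad/s): [1.89, 1.89, 2.39, 2.39, 3.01, 3.01, 3.01].

### API

Orientations are given as [roll, pitch, yaw] about the fixed x, y, z axes, in that order (R = Rz(yaw) Ry(pitch) Rx(roll)).
In Python, from workcell import bot gives the robot as it stands.
- The arm moves only by the shell command python3 -m crank 'ROWS' [OPENING] [FORCE]. ROWS is a JSON object of lists of equal length, an entry for each row: "travel": the shift along the world's x, y, z in cm, a list of three; "rot": the turn, a rotation vector about the world's x, y, z in degrees, a list of three. A call has 1 to 8 rows; each row is the pose to reach, as a shift and turn from the pose commanded when the call began; what a row does not reach only later rows make up. A row lasts 1/10 s, in which the tool goes at most 50 mm and 8.59 degrees, less where a joint would pass 70% of its speed; a pose out of reach is approached as far as the arm can. A call with a gripper value outside its range is refused whole. OPENING is the opening, from -1 (shut) to 1 (fully open), so that 0 is half open, set as the call begins (- or left out, the last holds). The fingers move at their own pace and stop on an object; FORCE is the grip in N (left out, the last holds). Time passes only in rows, so rows that repeat a pose let the fingers close. It gives the time, the measured TCP pose, the force and the opening at its end, in the units of the state.
- bot.observe(): the state, without advancing time (a new reading comes with each control period).
- bot.grab_frame(name): name is "scene" or "side" or "wrist"; returns the picture (420x560x3 uint8, red, green, blue); there is no depth.
- bot.camera_model(name): a dict with "fx", "fy", "cx", "cy" (pixels), "R" (3x3) and "t" (3): a world point X has camera coordinates R X + t. Camera axes: x right, y down, z forward; pixel columns grow to the right and rows downward; lengths in m; the calibration is good to about 2 mm. A picture is of the moment at which its call begins: read the wrist's pose just before it. camera_model takes no time and is no camera call; for the wrist camera it gives the pose at the moment of the call.
- bot.job_done(): hands the job in, once; it reports no verdict.
Trained networks look in the newest picture that a camera, given by its name, has taken for a name from the list of things; names that differ only in an ending like _2 or _b are one class to them, and where a whole thing is asked for, a point or a joint stands for the part that bears it (a point fixed in the world has none). Each returns a list of dicts, best first, with "conf" (0 to 1); they miss things now and then, are a little off and sometimes report something else, mostly with a low value. They report only what shows in the picture. A call takes as long as a camera call. They do not tell look-alikes from the thing itself.
- bot.silhouettes(camera, thing): "pixels" (420x560 bool, what is visible of it) and "box" ([centre column, centre row, width, height] in pixels, round what is visible of it).
The state is a dict: "clock": time; "qpos": joint angles; "qd": joint speeds; "joint_efforts": joint torques, N m; "position": TCP position; "tool_rot": TCP orientation; "force": force on the tool from outside, world axes, zero at the start; "moment": the same for the moment, N m; "grip_width": finger opening in m.
Only numpy, scipy, OpenCV 4.12 (cv2) and the standard library are available. Lean on these libraries where they do the work, as an engineer would, in place of code of your own. Each camera call takes 0.05 s, during which the arm holds its last target.

### The job

The tasting and the gift-wrapping tools have got mixed up on the back counter: sort them back into their fitted wooden boards. On the tasting board, lay the praline tongs in the long channel and stand the glass of picks in the empty round well; on the wrapping board, lay the pen in the long slot, lay the ribbon reel flat in the large round well and stand the seal stamp in the small one, each seated down in its recess and let go. Keep the glass of picks upright so that none spill, and do not disturb the dish of samples already on the tasting board or the jar of spread standing among the tools.

Things in the scene. Friction and masses are not known exactly. Their poses are not given: they have to be found in the camera images.
- tongs_mid (a point): Praline tongs: two slim bright-steel arms joined at one end, lying flat, 175 mm long, 26 mm wide over both arms, 12 mm high, 70 g, rigid (grip across both arms). The point is 6 mm above the underside, midway between the arms, within 5 mm of mid-length; x axis along the length, z up. Belongs along the channel of the tasting board, either way round.
- pick_glass_mid (a point): The glass of picks: small straight clear tumbler, 47 mm across and 62 mm tall, with thin wooden tasting picks standing out of it to 96 mm, 120 g; standing on the counter. The point is on its axis, half-way up the glass (31 mm above its foot); z up along the axis. Grip round the glass. Belongs, upright, in the empty round well of the tasting board.
- pen_mid (a point): The pen: black ball pen lying flat, 138 mm long, about 11 mm thick, 15 g; it does not roll. The point is at its middle, 5 mm above its underside; x axis along the length, z up. Belongs in the long slot of the wrapping board, along it, either way round.
- ribbon_reel_mid (a point): The ribbon reel: flat reel of ribbon with two pale round flanges, lying flat, 64 mm across, 20 mm high, 50 g. The point is its centre, 10 mm above its underside; z up along its axis. Grip across the flanges. Belongs, lying flat, in the large round well of the wrapping board.
- seal_stamp_mid (a point): The seal stamp: slim turned dark-wood handle standing on its brass die, round, 25 mm across, 78 mm tall, 90 g. The point is on its axis, half-way up (39 mm above its foot); z up along the axis. Belongs, upright, in the small round well of the wrapping board.
- tasting_board: Pale wooden board, fixed, 150 (x) by 184 (y) by 16 mm high; origin: centre of underside, x away from the robot, y left (turned up to 9 deg). Recess floors 8 mm above the counter. Channel for the tongs along the near side, centre (-40, 0), 52 wide, the whole length, open-ended. Well for the glass of picks: 67 wide, centre (30.5, -44). The 76 mm well at (30.5, 43) holds the dish.
- wrapping_board: Darker wooden board, fixed, 150 (x) by 184 (y) by 16 mm high; origin: centre of underside, x away from the robot, y left (turned up to 9 deg). Recess floors 8 mm above the counter. Closed slot for the pen along the near side: 40 (x) by 166 (y), centre (-47, 0). Large well for the reel: 84 wide, centre (24, -40). Small well for the stamp: 45 wide, centre (24, 48).
- sample_dish_mid (a point): The dish of samples: shallow round pale glazed dish with three squares of chocolate, 68 mm across, 16 mm high, standing loose in its well on the tasting board; already in place, not to be moved. The point is its centre, half-way up (8 mm above its foot).
- spread_jar_mid (a point): The jar of spread: round glass jar with a black lid, 62 mm across, 78 mm tall, 290 g, standing loose on the counter among the tools; it belongs to neither board and stays where it is. The point is on its axis, half-way up (39 mm).
Mind the look-alikes: they are no part of the job. Several things look just like the part that bears seal_stamp_mid: the one meant starts farthest to the robot's right.

How it is judged:
By the outcome, as a careful person would: the job done as asked, in the order asked, and still so for the second after the job is handed in, with the robot touching nothing.
It also fails if it takes over 112 s, if anything falls off the work surface, if the arm or the gripper's body presses on something with over 40 N, if the wrist force passes 120 N, or if a joint passes its speed limit or range.

## Working session

There is one attempt and no reset: what is moved stays moved. The work goes in short steps, Python scripts to look and compute and a shell command to move; the robot and the scene stay as the last step left them, time stands still between calls to the robot, and variables do not carry over. Pictures are saved under pics/ and viewed, and the job is handed in when it is done.

```bash
ls; mkdir -p pics; python3 - <<'E'
from workcell import bot
import cv2,numpy as np
s=bot.observe();print(s['clock'],s['position'],s['tool_rot'],s['force'],s['grip_width'])
for n in ['scene','side','wrist']:
    im=bot.grab_frame(n);cv2.imwrite(f'pics/a_{n}.png',im[:,:,::-1])
    m=bot.camera_model(n);print(n,m['fx'],m['cx'],m['cy'],np.round(-m['R'].T@m['t'],3).tolist(),np.round(m['R'][2],2))
E
```

```text
pics
0.0 [0.22119161 0.58428275 0.30333411] [-3.14048449e+00  8.11788630e-05  2.77976532e+00] [-0.9568611  -0.26262135 -0.09638473] 0.08524613049228921
scene 506.7572600780527 280.99178146561115 203.64548994288393 [0.2, -0.585, 0.842] [ 0.3   0.66 -0.69]
side 414.71343994459727 272.96972163740537 210.94748555076072 [0.502, 1.085, 0.73] [ 0.04 -0.8  -0.6 ]
wrist 366.6445936093045 280.29192564873046 212.80685827716775 [0.146, 0.614, 0.372] [ 0.3  -0.11 -0.95]
```

View pics/a_scene.png

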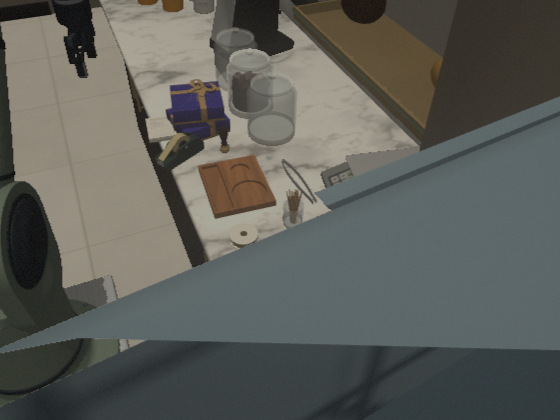

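View pics/a_side.png

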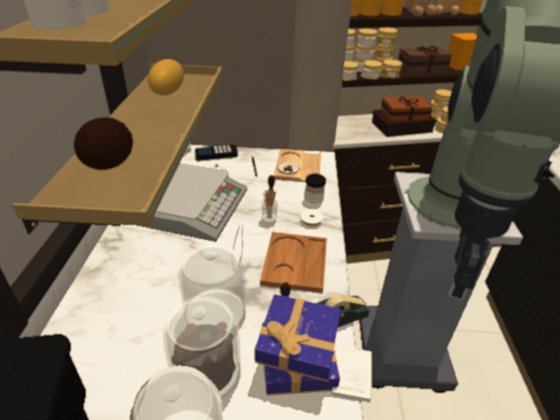

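View pics/a_wrist.png

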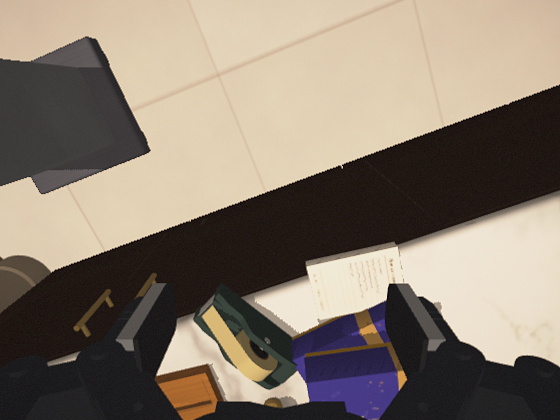

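```bash
cat > h.py <<'E'
from workcell import bot
import cv2,numpy as np
def ray(m,u,v,z):
    d=m['R'].T@np.array([(u-m['cx'])/m['fx'],(v-m['cy'])/m['fy'],1]);c=-m['R'].T@m['t']
    return (c+d*(z-c[2])/d[2])[:3]
def proj(m,X):
    p=m['R']@np.array(X)+m['t'];return np.array([m['fx']*p[0]/p[2]+m['cx'],m['fy']*p[1]/p[2]+m['cy']])
E
python3 - <<'E'
from h import *
im=cv2.imread('pics/a_side.png');m=bot.camera_model('side')
cv2.imwrite('pics/a_sidec.png',cv2.resize(im[135:325,180:380],None,fx=3.1,fy=3.1,interpolation=cv2.INTER_CUBIC))
im=cv2.imread('pics/a_scene.png')
cv2.imwrite('pics/a_scenec.png',cv2.resize(im[120:260,140:360],None,fx=3.5,fy=3.5,interpolation=cv2.INTER_CUBIC))
for t in ['seal_stamp_mid','pick_glass_mid','tongs_mid','pen_mid','ribbon_reel_mid','spread_jar_mid','sample_dish_mid','tasting_board','wrapping_board']:
    for c in ['side','scene']:
        mm=bot.camera_model(c)
        for r in bot.silhouettes(c,t)[:4]:
            b=r['box'];print(t,c,round(r['conf'],2),np.round(b),ray(mm,b[0],b[1],.02)[:2].round(3), ray(mm,b[0],b[1]+b[3]/2,.0)[:2].round(3))
print(bot.observe()['clock'])
E
```

```text
seal_stamp_mid side 0.66 [271. 182.   7.  17.] [ 0.562 -0.017] [0.561 0.001]
seal_stamp_mid side 0.66 [283. 290.  14.   8.] [0.505 0.433] [0.504 0.427]
seal_stamp_mid side 0.52 [314. 218.  23.  20.] [0.431 0.158] [0.429 0.179]
seal_stamp_mid scene 0.45 [222. 141.  11.  24.] [0.502 0.478] [0.493 0.452]
pick_glass_mid side 0.85 [269. 208.  18.  29.] [0.559 0.123] [0.556 0.164]
pick_glass_mid side 0.61 [314. 217.  22.  20.] [0.431 0.152] [0.43  0.173]
pick_glass_mid scene 0.63 [292. 207.  18.  37.] [0.573 0.177] [0.557 0.14 ]
tongs_mid scene 0.83 [299. 181.  34.  38.] [0.627 0.255] [0.607 0.211]
tongs_mid scene 0.71 [292. 209.  15.  40.] [0.57  0.171] [0.552 0.129]
ribbon_reel_mid side 0.54 [312. 217.  26.  20.] [0.435 0.153] [0.434 0.173]
ribbon_reel_mid scene 0.8 [243. 237.  25.  26.] [0.434 0.131] [0.426 0.113]
spread_jar_mid side 0.89 [316. 191.  23.  31.] [0.423 0.017] [0.422 0.071]
sample_dish_mid side 0.67 [294. 262.  65.  68.] [0.484 0.339] [0.48 0.43]
sample_dish_mid side 0.19 [240. 242.   7.  30.] [0.625 0.277] [0.621 0.311]
tasting_board side 0.58 [297. 165.  41.  33.] [ 0.483 -0.132] [ 0.481 -0.06 ]
wrapping_board side 0.76 [294. 260.  67.  62.] [0.482 0.332] [0.479 0.416]
wrapping_board scene 0.61 [237. 187.  81.  62.] [0.475 0.29 ] [0.445 0.209]
1.05
```

View pics/a_sidec.png

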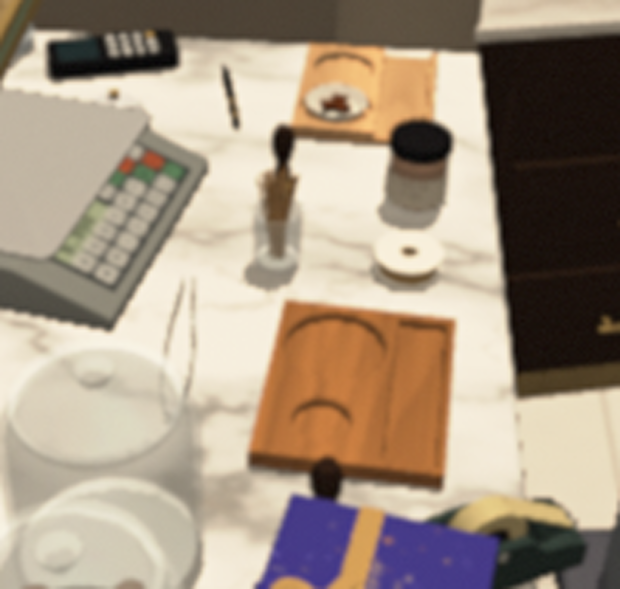

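View pics/a_scenec.png

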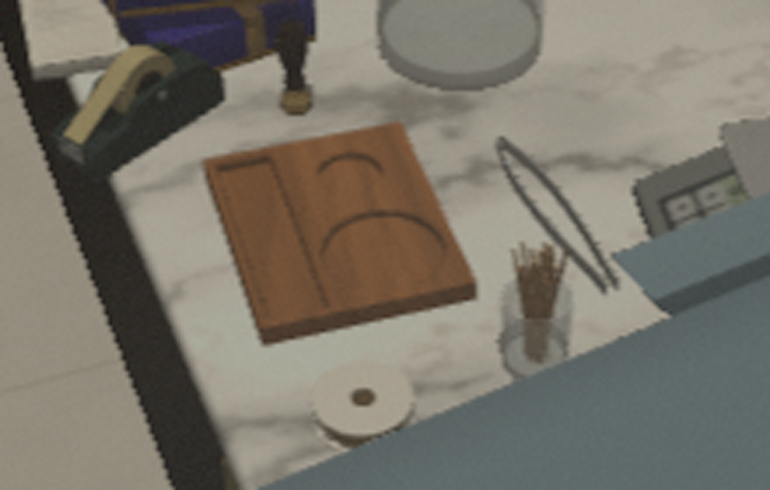

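```bash
python3 -m crank '{"travel":[[1,-3,3],[4,-7,6],[6,-12,8],[9,-17,10],[11,-22,12],[13,-27,12],[14,-31,12],[14,-33,12]],"rot":[[0,0,3],[0,0,6],[0,0,10],[0,0,14],[0,0,18],[0,0,20.7],[0,0,20.7],[0,0,20.7]]}'; python3 - <<'E'
from h import *
im=bot.grab_frame('wrist');cv2.imwrite('pics/b_wrist.png',im[:,:,::-1])
E
```

```text
clock: 1.85
position: [0.362, 0.2523, 0.4243]
tool_rot: [3.141, 0.001, 3.14]
force: [0.6, -0.3, -1.0]
grip_width: 0.0855
```

View pics/b_wrist.png

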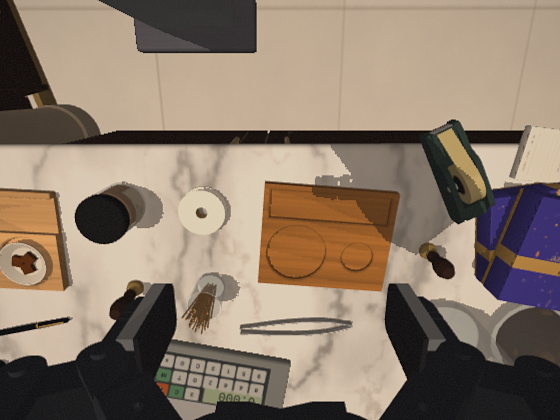

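```bash
python3 -m crank '{"travel":[[0,-5,0],[0,-10,0],[0,-15,0],[0,-20,0],[0,-24,0],[0,-25,0]],"rot":[[0,0,0],[0,0,0],[0,0,0],[0,0,0],[0,0,0],[0,0,0]]}'; python3 - <<'E'
from h import *
m=bot.camera_model('wrist')
im=bot.grab_frame('wrist');cv2.imwrite('pics/c_wrist.png',im[:,:,::-1])
np.savez('c.npz',**m)
for t in ['seal_stamp_mid','pick_glass_mid','tongs_mid','pen_mid','ribbon_reel_mid','spread_jar_mid','sample_dish_mid']:
        for r in bot.silhouettes('wrist',t)[:4]:
            b=r['box'];print(t,round(r['conf'],2),np.round(b),ray(m,b[0],b[1],.01)[:2].round(3))
E
```

```text
clock: 2.5
position: [0.3607, 0.001, 0.4242]
tool_rot: [3.141, 0.001, 3.137]
force: [0.3, 0.7, 0.3]
grip_width: 0.0854
seal_stamp_mid 0.77 [303. 300.  19.  40.] [0.58  0.035]
pick_glass_mid 0.89 [380. 298.  27.  45.] [0.578 0.151]
tongs_mid 0.82 [480. 326.  69.  20.] [0.628 0.31 ]
pen_mid 0.91 [205. 324.  53.  19.] [ 0.623 -0.116]
ribbon_reel_mid 0.97 [382. 211.  50.  47.] [0.44  0.143]
ribbon_reel_mid 0.67 [306. 299.  18.  38.] [0.579 0.04 ]
spread_jar_mid 0.77 [308. 213.  52.  63.] [0.443 0.04 ]
sample_dish_mid 0.63 [201. 265.  47.  42.] [ 0.521 -0.115]
```

View pics/c_wrist.png

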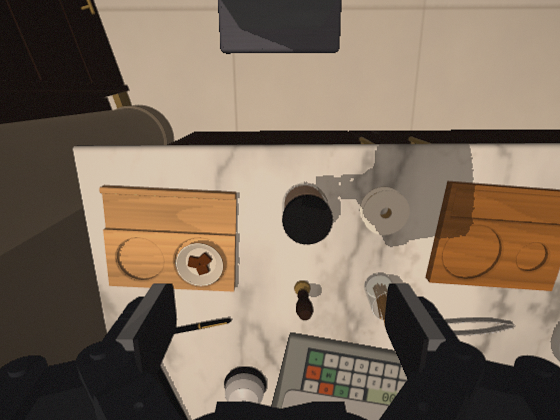

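```bash
python3 -m crank '{"travel":[[5,-1,0],[10,-3,0],[14,-5,0],[15,-6,0]],"rot":[[0,0,0],[0,0,0],[0,0,0],[0,0,0]]}'; python3 - <<'E'
from h import *
m=bot.camera_model('wrist')
im=bot.grab_frame('wrist');cv2.imwrite('pics/d_wrist.png',im[:,:,::-1])
np.savez('d.npz',**m)
for t in ['seal_stamp_mid','pick_glass_mid','tongs_mid','pen_mid','ribbon_reel_mid','spread_jar_mid','sample_dish_mid']:
        for r in bot.silhouettes('wrist',t)[:4]:
            b=r['box'];print(t,round(r['conf'],2),np.round(b),ray(m,b[0],b[1],.01)[:2].round(3))
E
```

```text
clock: 3.3
position: [0.5145, -0.0561, 0.4227]
tool_rot: [-3.14, -0.001, 3.142]
force: [-0.1, 0.4, -0.2]
grip_width: 0.0851
seal_stamp_mid 0.68 [350. 196.  24.  27.] [0.57  0.039]
pick_glass_mid 0.78 [443. 194.  56.  43.] [0.567 0.165]
tongs_mid 0.87 [506. 238. 106.  22.] [0.632 0.263]
pen_mid 0.98 [220. 235.  92.  27.] [ 0.627 -0.141]
ribbon_reel_mid 0.76 [440.  96.  58.  56.] [0.44  0.144]
ribbon_reel_mid 0.6 [521. 126.  77. 130.] [0.477 0.253]
spread_jar_mid 0.59 [359.  87.  65.  59.] [0.43  0.042]
sample_dish_mid 0.92 [235. 157.  48.  53.] [ 0.517 -0.116]
```

View pics/d_wrist.png

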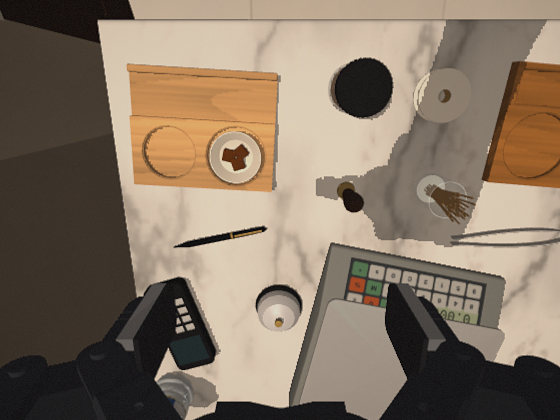

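```bash
python3 -m crank '{"travel":[[0,5,-1],[0,10,-2],[0,15,-3],[0,20,-4],[0,25,-5],[-1,29,-6],[-1,30,-6],[-1,30,-6]],"rot":[[0,0,0],[0,0,0],[0,0,0],[0,0,0],[0,0,0],[0,0,0],[0,0,0],[0,0,0]]}'; python3 - <<'E'
from h import *
print(bot.observe()['qpos'].round(2) if hasattr(bot.observe()['qpos'],'round') else bot.observe()['qpos'])
m=bot.camera_model('wrist')
im=bot.grab_frame('wrist');cv2.imwrite('pics/e_wrist.png',im[:,:,::-1])
np.savez('e.npz',**m)
for t in ['tongs_mid','pick_glass_mid','ribbon_reel_mid','spread_jar_mid','seal_stamp_mid']:
        for i,r in enumerate(bot.silhouettes('wrist',t)[:2]):
            b=r['box'];print(t,round(r['conf'],2),np.round(b),ray(m,b[0],b[1],.01)[:2].round(3))
            cv2.imwrite(f'pics/e_{t}_{i}.png',(r['pixels']*255).astype(np.uint8))
im=cv2.imread('pics/d_wrist.png');cv2.imwrite('pics/d_crop.png',cv2.resize(im[50:275,110:390],None,fx=2.6,fy=2.6,interpolation=cv2.INTER_CUBIC))
E
```

```text
clock: 4.5
position: [0.5003, 0.2465, 0.3638]
tool_rot: [3.141, -0.0, -3.138]
force: [0.1, -1.2, 0.0]
grip_width: 0.0855
[-0.77  0.36  0.28  1.72 -0.11  1.08  1.12]
tongs_mid 0.81 [304. 265. 134.  30.] [0.63  0.277]
pick_glass_mid 0.61 [188. 223.  55.  57.] [0.574 0.135]
ribbon_reel_mid 0.75 [188. 109.  63.  61.] [0.439 0.145]
spread_jar_mid 0.96 [ 70. 100. 100.  70.] [0.431 0.015]
seal_stamp_mid 0.86 [482. 174.  55.  34.] [0.513 0.485]
seal_stamp_mid 0.74 [ 92. 220.  46.  38.] [0.571 0.018]
```

View pics/e_wrist.png

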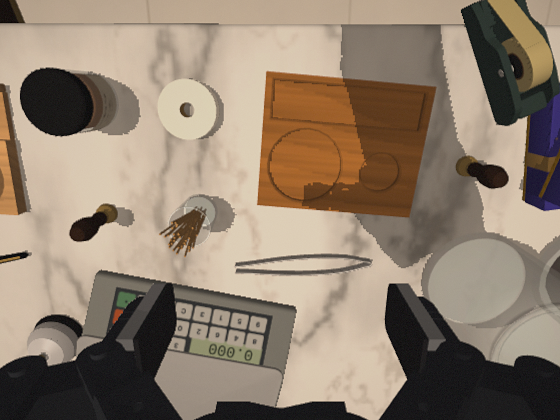

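View pics/d_crop.png

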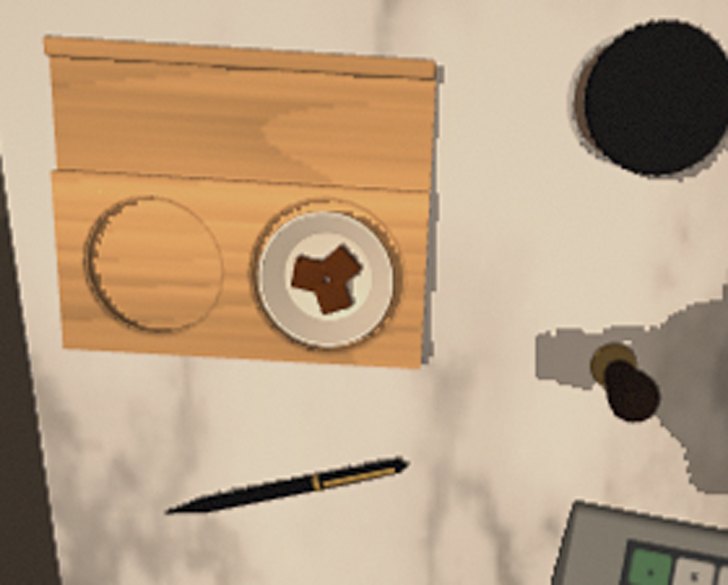

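```bash
python3 - <<'E'
from h import *
im=cv2.imread('pics/e_wrist.png')
cv2.imwrite('pics/e_c1.png',cv2.resize(im[50:280,50:300],None,fx=2.6,fy=2.6,interpolation=cv2.INTER_CUBIC))
cv2.imwrite('pics/e_c2.png',cv2.resize(im[60:280,225:445],None,fx=2.7,fy=2.7,interpolation=cv2.INTER_CUBIC))
E
```

```text
(no output)
```

View pics/e_c1.png

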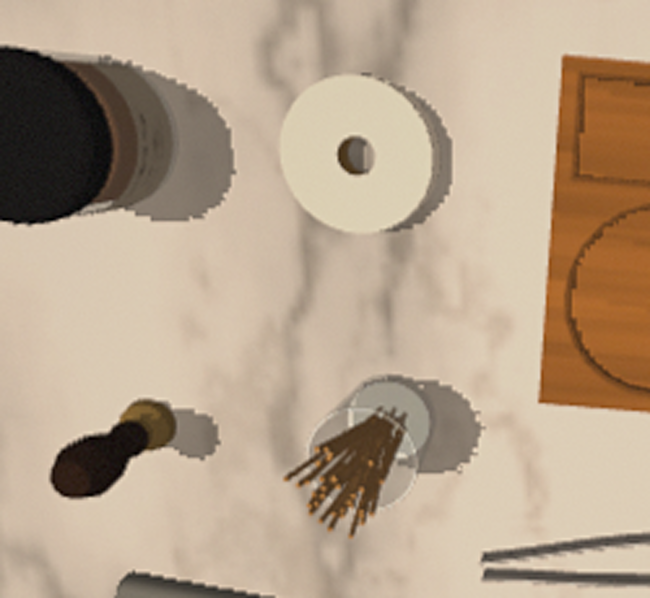

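View pics/e_c2.png

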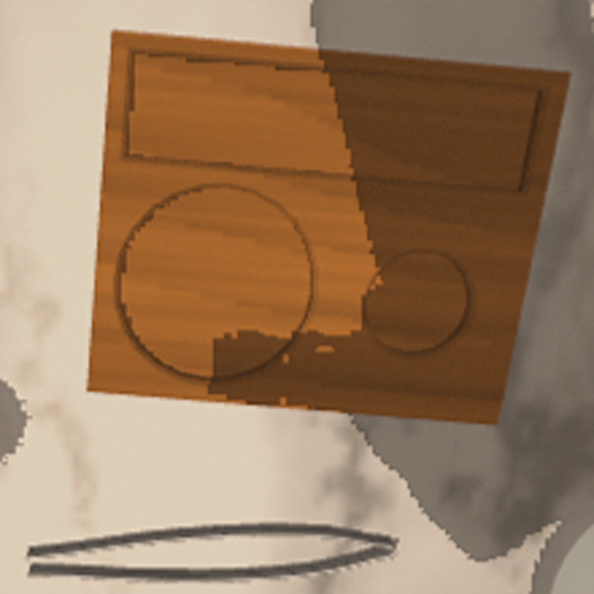

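```bash
cat > meas.py <<'E'
from h import *
from scipy.optimize import least_squares
E_=dict(np.load('e.npz'));D=dict(np.load('d.npz'))
def c1(u,v):return (u/2.6+50,v/2.6+50)
def c2(u,v):return (u/2.7+225,v/2.7+60)
def dc(u,v):return (u/2.6+110,v/2.6+50)
def board(m,pts):
    X=np.array([[-.075,-.092],[-.075,.092],[.075,.092],[.075,-.092]])
    W=np.array([ray(m,*p,.016)[:2] for p in pts])
    def T(p,X):
        c,s=np.cos(p[2]),np.sin(p[2]);return X@np.array([[c,s],[-s,c]])+p[:2]
    r=least_squares(lambda p:(T(p,X)-W).ravel(),[.5,0,0])
    print('board',r.x[:2].round(4),'deg',np.degrees(r.x[2]).round(2),'res',(r.fun*1000).round(1))
    return lambda x,y:T(r.x,np.array([[x,y]])/1000)[0].round(4)
w=board(E_,[c2(112,30),c2(571,72),c2(498,424),c2(88,390)])
print('slot',w(-47,0),'large',w(24,-40),'small',w(24,48))
t=board(D,[dc(45,38),dc(435,62),dc(421,367),dc(64,348)])
print('chan',t(-40,0),'well',t(30.5,-44),'dish',t(30.5,43))
P=lambda n,m,p,z:print(n,ray(m,*p,z)[:2].round(4))
P('large meas',E_,c2(216,281),.016);P('small meas',E_,c2(416,301),.016)
P('welltaste meas',D,dc(153,265),.016)
P('tongL',E_,c2(28,562),.006);P('tongR',E_,c2(397,543),.006);P('tongmid',E_,c2(212,549),.006)
P('reel',E_,c1(357,153),.02)
P('glass base',E_,c1(391,418),.002);P('glass rim',E_,c1(364,455),.062)
P('stamp base',E_,c1(149,424),.012);P('stamp top',E_,c1(82,472),.075)
P('stamp baseD',D,dc(613,362),.012);P('stamp topD',D,dc(634,393),.075)
P('penL',D,dc(166,513),.005);P('penR',D,dc(409,461),.005)
P('jar lidE',E_,c1(12,135),.078)
P('scale near left',E_,c2(0,0),.05);P('scale corner UR',E_,(296,308),.04)
E
python3 meas.py
```

```text
board [0.4818 0.3178] deg -4.7 res [-0.7 -0.2 -0.6  0.6  0.5  0.3  0.8 -0.7]
slot [0.435  0.3217] large [0.5025 0.276 ] small [0.5097 0.3637]
board [ 0.483  -0.1544] deg -3.28 res [-1.2 -1.5 -1.1  1.4  1.4  0.4  0.9 -0.3]
chan [ 0.443  -0.1521] well [ 0.5109 -0.2001] dish [ 0.5159 -0.1132]
large meas [0.4996 0.2758]
small meas [0.508  0.3616]
welltaste meas [ 0.5092 -0.2005]
tongL [0.6375 0.1899]
tongR [0.627  0.3656]
tongmid [0.6304 0.2778]
reel [0.4388 0.1465]
glass base [0.561  0.1489]
glass rim [0.5575 0.1503]
stamp base [0.561  0.0384]
stamp top [0.5603 0.0397]
stamp baseD [0.56   0.0323]
stamp topD [0.558  0.0312]
penL [ 0.6486 -0.2099]
penR [ 0.6176 -0.0745]
jar lidE [0.4303 0.0382]
scale near left [0.3919 0.1937]
scale corner UR [0.6747 0.2674]
```

```bash
python3 - <<'E'
from h import *
m=bot.camera_model('scene')
for p in [(248,128),(271,140),(295,130),(271,78),(248,90),(296,90)]: print(p,ray(m,*p,0)[:2].round(3),ray(m,*p,.12)[:2].round(3))
E_=bot.camera_model('wrist')
for p in [(424,281),(475,323),(478,234),(525,280)]: print(p,ray(E_,*p,.0)[:2].round(3),ray(E_,*p,.13)[:2].round(3))
R=E_['R'];print((-R.T@E_['t']).round(3))
E
python3 -m crank '{"travel":[[2,1,-3],[5,2,-7],[8,3.5,-10],[10,4.5,-12]],"rot":[[0,0,8],[0,0,16],[0,0,24],[0,0,32]]}' 0.2 40
python3 -c "
from h import *
print(np.round(bot.observe()['qpos'],2))"
```

```text
(248, 128) [0.597 0.536] [0.54  0.376]
(271, 140) [0.636 0.459] [0.574 0.311]
(295, 130) [0.717 0.478] [0.643 0.326]
(271, 78) [0.763 0.768] [0.683 0.575]
(248, 90) [0.668 0.726] [0.602 0.54 ]
(296, 90) [0.808 0.671] [0.721 0.492]
(424, 281) [0.662 0.435] [0.59  0.378]
(475, 323) [0.727 0.514] [0.635 0.433]
(478, 234) [0.595 0.495] [0.543 0.42 ]
(525, 280) [0.661 0.569] [0.589 0.471]
[0.421 0.245 0.433]
clock: 5.2
position: [0.6025, 0.2891, 0.2413]
tool_rot: [3.141, -0.002, -2.579]
force: [-1.1, -0.3, 0.3]
grip_width: 0.0513
[-0.61  0.66  0.12  1.54 -0.09  0.95  1.67]
```

```bash
python3 -m crank '{"travel":[[0,0,0],[0.5,0,0],[1,0,0],[1.5,0,-1],[2,0,-2],[2.5,0,-3],[2.9,0.2,-4],[2.9,0.2,-5]],"rot":[[0,0,-8.5],[0,0,-17],[0,0,-25.5],[0,0,-34],[0,0,-42.5],[0,0,-51],[0,0,-59.5],[0,0,-68]]}'
python3 -m crank '{"travel":[[0,0,0],[0,0,-1],[0,0,-2],[0,0,-3],[0,0,-4],[0,0,-5],[0,0,-5]],"rot":[[0,0,-8.5],[0,0,-17],[0,0,-25.5],[0,0,-34],[0,0,-42.5],[0,0,-50.6],[0,0,-50.6]]}'
python3 -c "
from h import *
print(np.round(bot.observe()['qpos'],2))
im=bot.grab_frame('wrist');cv2.imwrite('pics/f_wrist.png',im[:,:,::-1])"
```

```text
clock: 6.0
position: [0.6309, 0.2908, 0.1937]
tool_rot: [3.141, 0.0, 2.506]
force: [0.5, 1.3, -0.7]
grip_width: 0.0516
clock: 6.7
position: [0.6299, 0.2909, 0.1427]
tool_rot: [-3.14, 0.001, 1.626]
force: [-0.2, 0.6, -0.5]
grip_width: 0.0514
[-0.86  0.91  0.6   1.53 -0.61  0.89  0.  ]
```

View pics/f_wrist.png

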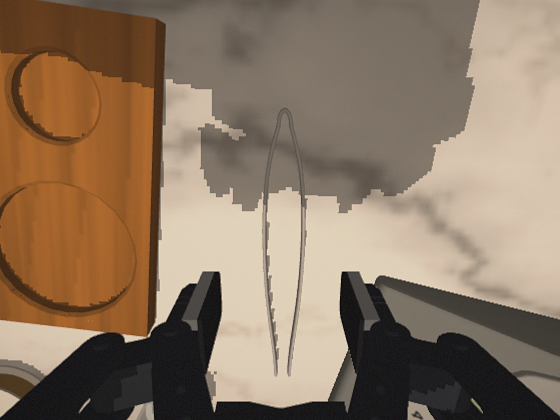

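```bash
python3 -m crank '{"travel":[[0,0.3,-3],[0,0.5,-5],[0,0.5,-6.2],[0,0.5,-6.4],[0,0.5,-6.4]],"rot":[[0,0,0],[0,0,0],[0,0,0],[0,0,0],[0,0,0]]}' 0.05 40
python3 -m crank '{"travel":[[0,0,0],[0,0,0],[0,0,0],[0,0,0]],"rot":[[0,0,0],[0,0,0],[0,0,0],[0,0,0]]}' -0.9 40
python3 -c "
from h import *
im=bot.grab_frame('wrist');cv2.imwrite('pics/g_wrist.png',im[:,:,::-1])"
```

```text
clock: 7.25
position: [0.6305, 0.2962, 0.0802]
tool_rot: [3.141, 0.0, 1.63]
force: [-0.0, 0.4, 0.2]
grip_width: 0.0447
clock: 7.65
position: [0.6307, 0.2966, 0.0811]
tool_rot: [3.14, -0.0, 1.63]
force: [-0.7, -0.4, 5.2]
grip_width: 0.023
```

View pics/g_wrist.png

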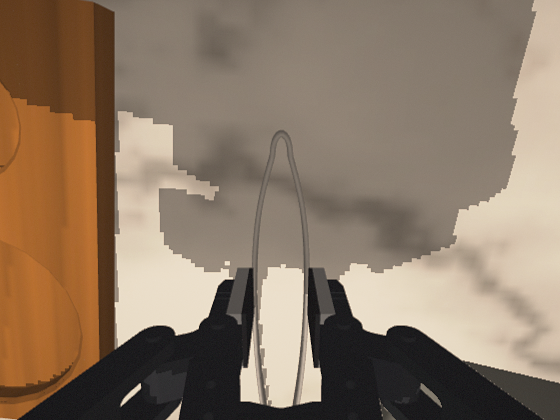

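```bash
python3 -m crank '{"travel":[[0,0,0],[0,0,0.3],[0,0,0.6],[0,0,0.6],[0,0,0.6]],"rot":[[0,0,0],[0,0,0],[0,0,0],[0,0,0],[0,0,0]]}' -0.2 40
python3 -m crank '{"travel":[[0,0,0],[0,0,0],[0,0,0],[0,0,0]],"rot":[[0,0,0],[0,0,0],[0,0,0],[0,0,0]]}' -0.9 50
python3 -m crank '{"travel":[[0,0,1],[0,0,3],[0,0,5],[0,0,5]],"rot":[[0,0,0],[0,0,0],[0,0,0],[0,0,0]]}'
python3 -c "
from h import *
im=bot.grab_frame('wrist');cv2.imwrite('pics/h_wrist.png',im[:,:,::-1])
im=bot.grab_frame('side');cv2.imwrite('pics/h_side.png',cv2.resize(im[150:350,150:400,::-1],None,fx=2.5,fy=2.5))"
```

```text
clock: 8.2
position: [0.6303, 0.2966, 0.0861]
tool_rot: [3.141, -0.0, 1.63]
force: [0.5, -1.3, 0.1]
grip_width: 0.0339
clock: 8.6
position: [0.6302, 0.2965, 0.0858]
tool_rot: [-3.141, 0.0, 1.63]
force: [0.3, -0.1, -0.4]
grip_width: 0.0042
clock: 9.0
position: [0.6318, 0.2969, 0.1405]
tool_rot: [3.137, -0.002, 1.63]
force: [-0.3, -0.4, 1.2]
grip_width: 0.0045
```

View pics/h_wrist.png

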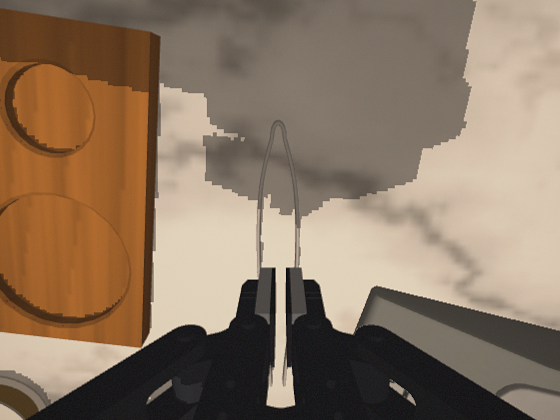

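View pics/h_side.png

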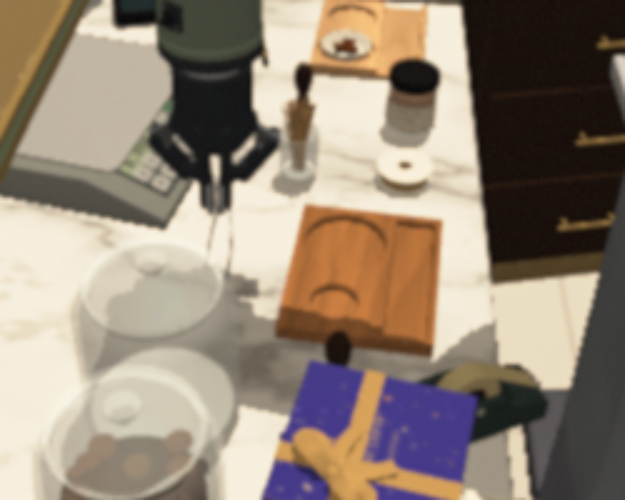

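```bash
python3 -m crank '{"travel":[[0,0,0],[0,0,-2.5],[0,0,-5],[0,0,-5.8],[0,0,-5.8]],"rot":[[0,0,0],[0,0,0],[0,0,0],[0,0,0],[0,0,0]]}' 0.05 40
python3 -m crank '{"travel":[[0,0,0],[0,0,0],[0,0,0],[0,0,0],[0,0,0]],"rot":[[0,0,0],[0,0,0],[0,0,0],[0,0,0],[0,0,0]]}' -0.9 40
python3 -m crank '{"travel":[[0,0,1],[0,0,3],[0,0,5],[0,0,5]],"rot":[[0,0,0],[0,0,0],[0,0,0],[0,0,0]]}'
python3 -c "
from h import *
im=bot.grab_frame('wrist');cv2.imwrite('pics/i_wrist.png',im[:,:,::-1])"
```

```text
clock: 9.6
position: [0.6297, 0.2961, 0.0768]
tool_rot: [-3.14, 0.001, 1.629]
force: [0.3, -1.2, 1.0]
grip_width: 0.0447
clock: 10.1
position: [0.6308, 0.2967, 0.0792]
tool_rot: [3.14, -0.001, 1.63]
force: [-1.1, -0.6, 6.9]
grip_width: 0.0234
clock: 10.5
position: [0.6317, 0.297, 0.1325]
tool_rot: [3.137, -0.002, 1.63]
force: [1.0, -0.0, 1.0]
grip_width: 0.0234
```

View pics/i_wrist.png

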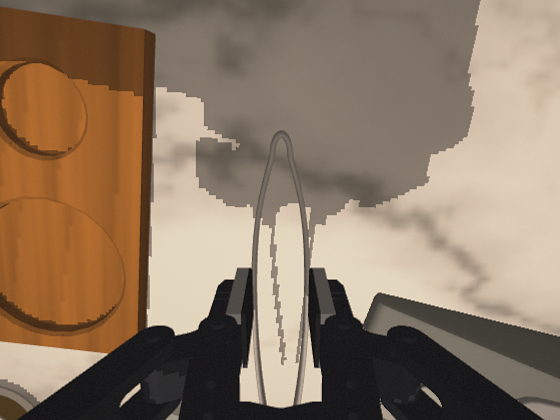

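```bash
python3 -m crank '{"travel":[[0,0,4.5],[-1,-2,8.5],[-3,-6,11],[-5,-10.5,12],[-7,-15,12],[-9,-19.5,12],[-11,-24,12],[-13,-28.5,12]],"rot":[[0,0,0],[0,0,0],[0,0,-1],[0,0,-2],[0,0,-3],[0,0,-4],[0,0,-5],[0,0,-6]]}'
python3 -m crank '{"travel":[[-1.5,-4.5,0],[-3.5,-9,0],[-5,-13,-1],[-5.6,-14.6,-3],[-5.6,-14.6,-6],[-5.6,-14.6,-8],[-5.6,-14.6,-9],[-5.6,-14.6,-9]],"rot":[[0,0,-0.7],[0,0,-0.7],[0,0,-0.7],[0,0,-0.7],[0,0,-0.7],[0,0,-0.7],[0,0,-0.7],[0,0,-0.7]]}'
python3 -c "
from h import *
print(bot.observe()['position'])
m=bot.camera_model('wrist');np.savez('j.npz',**m)
im=bot.grab_frame('wrist');cv2.imwrite('pics/j_wrist.png',im[:,:,::-1])"
```

```text
clock: 11.35
position: [0.499, 0.0101, 0.2483]
tool_rot: [3.141, -0.001, 1.525]
force: [2.1, -1.4, 0.4]
grip_width: 0.0234
clock: 12.15
position: [0.4439, -0.1345, 0.1574]
tool_rot: [-3.14, -0.0, 1.512]
force: [0.0, 0.2, -0.0]
grip_width: 0.0234
[ 0.44387332 -0.13447851  0.15739308]
```

View pics/j_wrist.png

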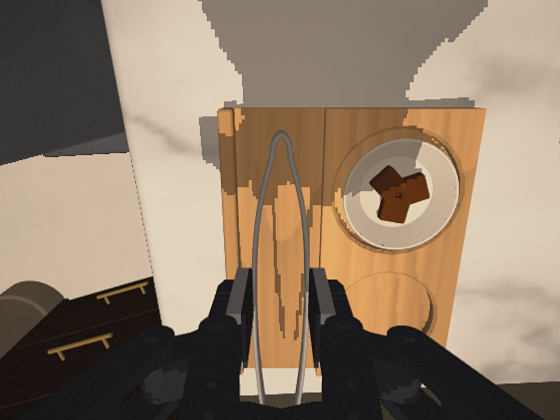

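```bash
python3 -c "
from h import *
m=dict(np.load('j.npz'))
print(ray(m,282,132,.088),ray(m,235,109,.016),ray(m,325,109,.008),ray(m,325,109,.016),ray(m,485,108,.016),ray(m,218,109,.016),ray(m,400,195,.016))"
```

```text
[ 0.4491836 -0.0668178  0.088    ] [ 0.42373745 -0.06047667  0.016     ] [ 0.47428111 -0.06380861  0.008     ] [ 0.47337757 -0.06338144  0.016     ] [ 0.56147357 -0.06800431  0.016     ] [ 0.41435687 -0.05992775  0.016     ] [ 0.51692314 -0.11528642  0.016     ]
```

```bash
python3 -m crank '{"travel":[[0,0,-2.5],[0,0,-5],[0,0,-6.3],[0,0,-6.8],[0,0,-6.8],[0,0,-6.8]],"rot":[[0,0,0],[0,0,0],[0,0,0],[0,0,0],[0,0,0],[0,0,0]]}'
python3 -m crank '{"travel":[[0,0,0],[0,0,0],[0,0,0.2],[0,0,2],[0,0,5],[0,0,8]],"rot":[[0,0,0],[0,0,0],[0,0,0],[0,0,0],[0,0,0],[0,0,0]]}' -0.1
python3 -c "
from h import *
im=bot.grab_frame('wrist');cv2.imwrite('pics/k_wrist.png',im[:,:,::-1])"
```

```text
clock: 12.8
position: [0.4447, -0.1345, 0.0908]
tool_rot: [3.14, 0.0, 1.513]
force: [-0.3, -0.6, -1.2]
grip_width: 0.0235
clock: 13.4
position: [0.4438, -0.1346, 0.1709]
tool_rot: [-3.141, -0.0, 1.512]
force: [0.5, 0.8, 1.2]
grip_width: 0.0385
```

View pics/k_wrist.png

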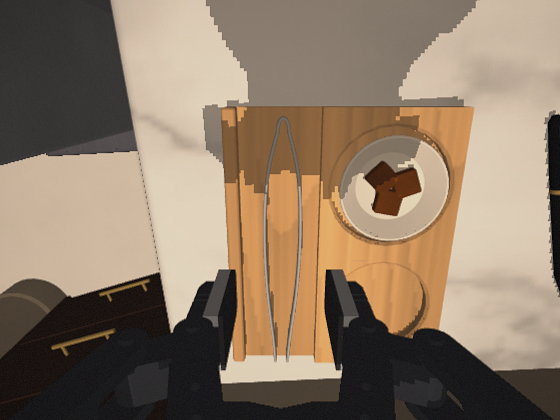

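```bash
python3 -m crank '{"travel":[[0,1,4],[2,5,7],[4,10,9],[6,15,10],[8,20,10],[10,24.5,10],[11.5,28.4,10],[11.5,28.4,10]],"rot":[[0,0,0],[0,0,0],[0,0,0],[0,0,0],[0,0,0],[0,0,0],[0,0,0],[0,0,0]]}' 1
python3 -c "
from h import *
m=bot.camera_model('wrist');np.savez('l.npz',**m)
im=bot.grab_frame('wrist');cv2.imwrite('pics/l_wrist.png',im[:,:,::-1])"
```

```text
clock: 14.25
position: [0.56, 0.1555, 0.2694]
tool_rot: [-3.142, -0.001, 1.519]
force: [-0.5, -0.5, -0.3]
grip_width: 0.0856
```

View pics/l_wrist.png

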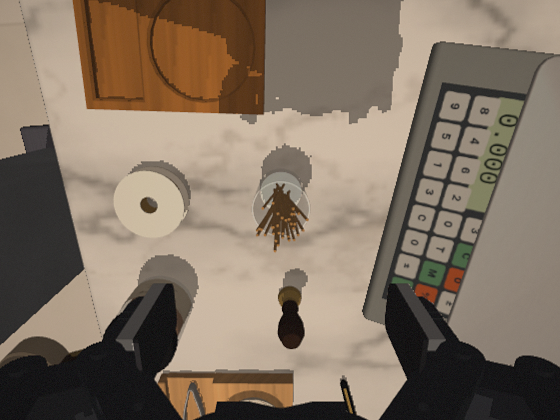

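```bash
python3 -c "
from h import *
m=dict(np.load('l.npz'))
for n,p,z in [('rim',(281,203),.062),('base',(282,189),.002),('reel',(149,203),.02),('stampbase',(290,297),.012),('stamptop',(291,331),.078)]: print(n,ray(m,*p,z).round(4))
print(-m['R'].T@m['t'])
im=cv2.imread('pics/l_wrist.png');cv2.imwrite('pics/l_c.png',cv2.resize(im[130:360,200:360],None,fx=2.6,fy=2.6,interpolation=cv2.INTER_CUBIC))"
```

```text
rim [0.5612 0.1539 0.062 ]
base [0.562  0.1495 0.002 ]
reel [0.441  0.1473 0.02  ]
stampbase [0.5645 0.0386 0.012 ]
stamptop [0.5641 0.0463 0.078 ]
[0.56505539 0.23780371 0.3383857 ]
```

View pics/l_c.png

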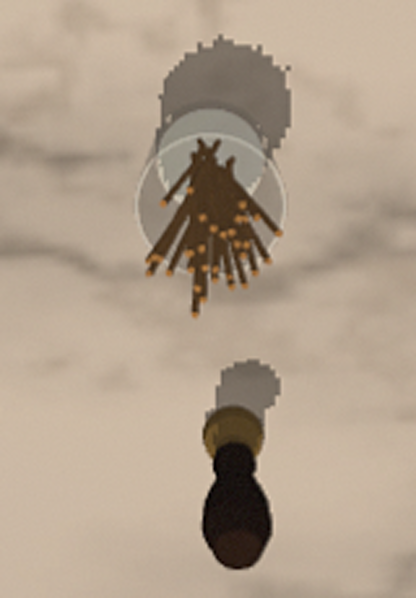

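```bash
python3 -m crank '{"travel":[[0.1,0,-4],[0.1,0,-8],[0.1,0,-11],[0.1,0,-13.5],[0.1,0,-15.5],[0.1,0,-16.3],[0.1,0,-16.3]],"rot":[[0,0,0],[0,0,0],[0,0,0],[0,0,0],[0,0,0],[0,0,0],[0,0,0]]}'
python3 -m crank '{"travel":[[0,0,0],[0,0,0],[0,0,0],[0,0,0],[0,0,0]],"rot":[[0,0,0],[0,0,0],[0,0,0],[0,0,0],[0,0,0]]}' -0.4 35
python3 -c "
from h import *
im=bot.grab_frame('wrist');cv2.imwrite('pics/n_wrist.png',im[:,:,::-1])"
```

```text
clock: 15.0
position: [0.5599, 0.1488, 0.1066]
tool_rot: [-3.141, 0.001, 1.512]
force: [0.0, -0.1, -0.6]
grip_width: 0.0855
clock: 15.5
position: [0.5606, 0.1497, 0.1079]
tool_rot: [3.141, -0.001, 1.513]
force: [-2.2, 0.1, 9.8]
grip_width: 0.0462
```

View pics/n_wrist.png

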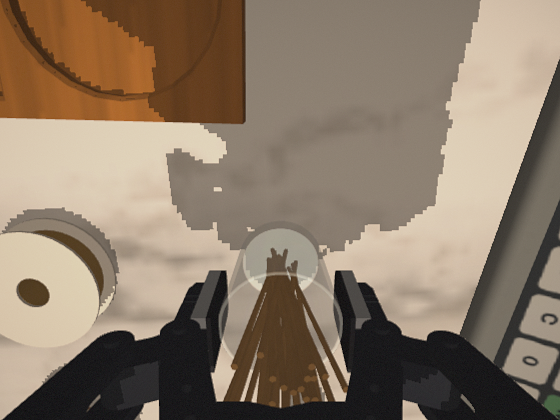

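```bash
python3 -m crank '{"travel":[[0,0,1],[0,0,3.5],[0,0,7],[0,0,10],[-0.5,-2,12],[-1,-5,12.5],[-2,-9,12.5],[-2.5,-13,12.5]],"rot":[[0,0,0],[0,0,0],[0,0,0],[0,0,0],[0,0,0],[0,0,0],[0,0,0],[0,0,0]]}'
python3 -m crank '{"travel":[[-0.5,-4,0],[-1,-8,0],[-1.5,-12,0],[-2,-16,0],[-2.3,-19,0],[-2.5,-21.3,0],[-2.5,-22,-1],[-2.5,-22,-3]],"rot":[[0,0,0],[0,0,0],[0,0,0],[0,0,0],[0,0,0],[0,0,0],[0,0,0],[0,0,0]]}'
python3 -c "
from h import *
m=bot.camera_model('wrist');np.savez('o.npz',**m)
im=bot.grab_frame('wrist');cv2.imwrite('pics/o_wrist.png',im[:,:,::-1])"
```

```text
clock: 16.35
position: [0.5345, 0.0186, 0.2329]
tool_rot: [3.141, -0.001, 1.514]
force: [0.4, -0.3, -0.4]
grip_width: 0.0462
clock: 17.15
position: [0.5106, -0.2016, 0.2027]
tool_rot: [3.139, 0.0, 1.511]
force: [1.0, 1.0, -1.9]
grip_width: 0.0461
```

View pics/o_wrist.png

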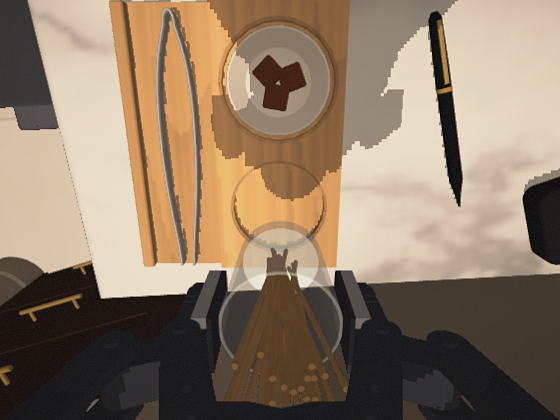

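```bash
python3 -c "
from h import *
m=dict(np.load('o.npz'))
print(ray(m,279.5,204,.016),ray(m,280,247,.016),ray(m,279,80,.02),proj(m,[.5106,-.2,.1]))"
```

```text
[ 0.51146663 -0.19783458  0.016     ] [ 0.50978121 -0.23192662  0.016     ] [ 0.51627968 -0.11303407  0.02      ] [278.12836838 256.31929342]
```

```bash
python3 -m crank '{"travel":[[0,0.1,-3],[0,0.1,-5.5],[0,0.1,-7],[0,0.1,-8],[0,0.1,-8.4],[0,0.1,-8.5],[0,0.1,-8.5]],"rot":[[0,0,0],[0,0,0],[0,0,0],[0,0,0],[0,0,0],[0,0,0],[0,0,0]]}'
python3 -c "
from h import *
im=bot.grab_frame('wrist');cv2.imwrite('pics/p_wrist.png',im[:,:,::-1])"
```

```text
clock: 17.9
position: [0.5105, -0.1996, 0.1175]
tool_rot: [3.141, 0.0, 1.513]
force: [-0.9, 0.2, -1.1]
grip_width: 0.0459
```

View pics/p_wrist.png

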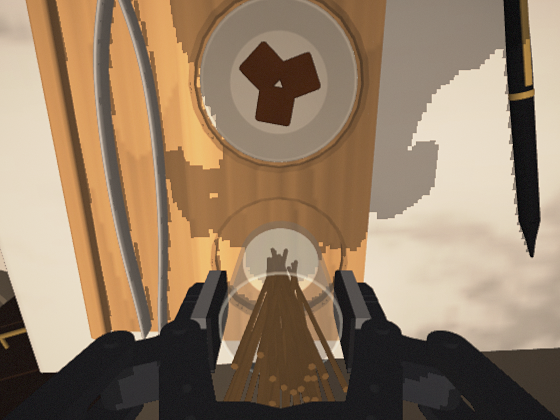

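```bash
python3 -m crank '{"travel":[[0,0,-0.1],[0,0,-0.15],[0,0,-0.15]],"rot":[[0,0,0],[0,0,0],[0,0,0]]}'
python3 -m crank '{"travel":[[0,0,0],[0,0,0],[0,0,0],[0,0,0],[0,0,3],[0,0,7],[0,0,11],[0,0,12]],"rot":[[0,0,0],[0,0,0],[0,0,0],[0,0,0],[0,0,0],[0,0,0],[0,0,0],[0,0,0]]}' 0.9
python3 -c "
from h import *
im=bot.grab_frame('wrist');cv2.imwrite('pics/q_wrist.png',im[:,:,::-1])"
```

```text
clock: 18.25
position: [0.5105, -0.1995, 0.116]
tool_rot: [3.141, -0.0, 1.513]
force: [-1.0, 0.4, 7.7]
grip_width: 0.0461
clock: 19.05
position: [0.5111, -0.2002, 0.2389]
tool_rot: [3.137, 0.001, 1.512]
force: [0.2, 0.1, -0.2]
grip_width: 0.0811
```

View pics/q_wrist.png

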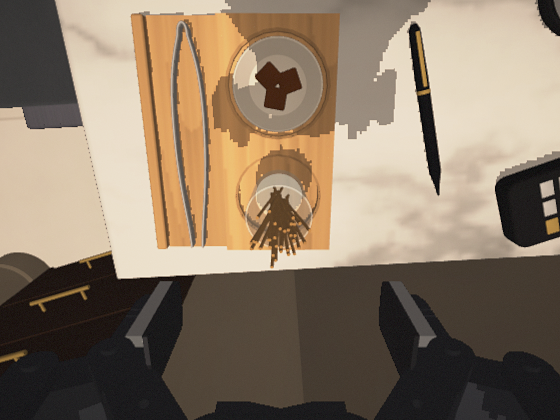

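```bash
python3 -c "
from h import *
m=bot.camera_model('wrist')
a,b=ray(m,415,24,.005),ray(m,438,194,.005);print(a,b,(a+b)/2,np.linalg.norm(a-b),np.degrees(np.arctan2(*(a-b)[1::-1])))
D=dict(np.load('d.npz'))
for p in [(185,278),(160,285),(215,355),(256,300),(270,286)]:print(p,ray(D,*p,.02)[:2])
print(np.round(bot.observe()['qpos'],2))
"
```

```text
[ 0.62029137 -0.07697401  0.005     ] [ 0.64764152 -0.20977179  0.005     ] [ 0.63396644 -0.1433729   0.005     ] 0.13558495381319963 101.63753889923859
(185, 278) [ 0.69008419 -0.19342541]
(160, 285) [ 0.70150687 -0.23068297]
(215, 355) [ 0.8243863  -0.15773211]
(256, 300) [ 0.7262731  -0.09180216]
(270, 286) [ 0.7029779  -0.07097608]
[-0.23  0.59  0.71  1.89 -0.51  0.84  0.69]
```

```bash
python3 -m crank '{"travel":[[3,1,0],[7,3,0],[11,5,-2],[12.3,5.7,-5],[12.3,5.7,-8],[12.3,5.7,-9],[12.3,5.7,-9]],"rot":[[0,0,3],[0,0,8],[0,0,13],[0,0,15.6],[0,0,15.6],[0,0,15.6],[0,0,15.6]]}' 0
python3 -c "
from h import *
m=bot.camera_model('wrist');np.savez('r.npz',**m)
im=bot.grab_frame('wrist');cv2.imwrite('pics/r_wrist.png',im[:,:,::-1])"
```

```text
clock: 19.8
position: [0.6322, -0.1428, 0.1439]
tool_rot: [-3.139, -0.001, 1.784]
force: [0.2, -1.0, 0.4]
grip_width: 0.0425
```

View pics/r_wrist.png

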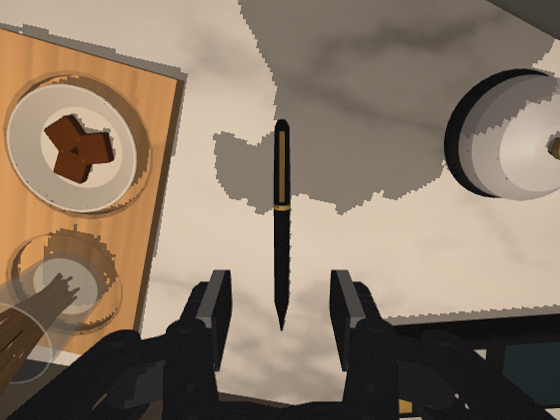

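```bash
python3 -m crank '{"travel":[[0.05,0,-3],[0.05,0,-5.5],[0.05,0,-6.5],[0.05,0,-6.95],[0.05,0,-6.95]],"rot":[[0,0,0],[0,0,0],[0,0,0],[0,0,0],[0,0,0]]}'
python3 -m crank '{"travel":[[0,0,0],[0,0,0],[0,0,0],[0,0,0],[0,0,0]],"rot":[[0,0,0],[0,0,0],[0,0,0],[0,0,0],[0,0,0]]}' -1 30
python3 -m crank '{"travel":[[0,0,1],[0,0,3],[0,0,6],[0,0,9]],"rot":[[0,0,0],[0,0,0],[0,0,0],[0,0,0]]}'
python3 -c "
from h import *
im=bot.grab_frame('wrist');cv2.imwrite('pics/s_wrist.png',im[:,:,::-1])"
```

```text
clock: 20.35
position: [0.6341, -0.1428, 0.0768]
tool_rot: [3.141, 0.0, 1.785]
force: [-0.6, -0.1, 0.5]
grip_width: 0.0426
clock: 20.85
position: [0.6342, -0.1426, 0.077]
tool_rot: [3.14, 0.0, 1.785]
force: [-1.8, 1.8, 8.2]
grip_width: 0.0087
clock: 21.25
position: [0.6336, -0.1426, 0.1676]
tool_rot: [-3.141, 0.0, 1.785]
force: [0.8, -0.9, -0.1]
grip_width: 0.0093
```

View pics/s_wrist.png

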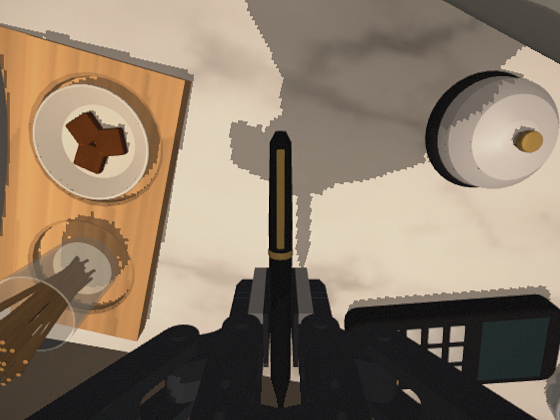

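```bash
python3 -m crank '{"travel":[[-1,2,3],[-3,6,5],[-5,11,6],[-7,15.5,6],[-9,20,6],[-11,24.5,6],[-13,29,6],[-15,33.5,6]],"rot":[[0,0,-2],[0,0,-4],[0,0,-6],[0,0,-8],[0,0,-10],[0,0,-12],[0,0,-14],[0,0,-16]]}'
python3 -m crank '{"travel":[[-2,4.5,0],[-4,9,0],[-5,12.8,-2],[-5,12.8,-5],[-5,12.8,-8],[-5,12.8,-9],[-5,12.8,-9]],"rot":[[0,0,-1],[0,0,-1],[0,0,-1],[0,0,-1],[0,0,-1],[0,0,-1],[0,0,-1]]}'
python3 -c "
from h import *
m=bot.camera_model('wrist');np.savez('t.npz',**m)
im=bot.grab_frame('wrist');cv2.imwrite('pics/t_wrist.png',im[:,:,::-1])"
```

```text
clock: 22.1
position: [0.4831, 0.1934, 0.2267]
tool_rot: [3.141, -0.001, 1.504]
force: [0.3, 0.6, -0.6]
grip_width: 0.009
clock: 22.8
position: [0.4341, 0.3192, 0.1357]
tool_rot: [-3.141, 0.001, 1.487]
force: [-0.2, -0.1, 0.7]
grip_width: 0.0085
```

View pics/t_wrist.png

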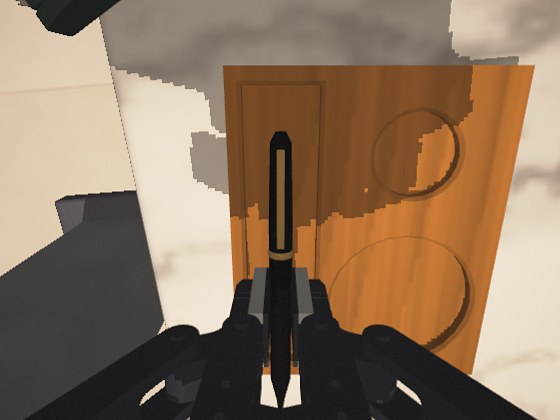

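```bash
python3 -c "
from h import *
m=dict(np.load('t.npz'))
print(ray(m,241,85,.016),ray(m,321,85,.016),ray(m,281,132,.07),ray(m,247,200,.016),ray(m,320,200,.016))
for n,p in [('small',(416,152)),('large',(399,305))]:print(n,ray(m,*p,.016))"
```

```text
[0.42282129 0.40527116 0.016     ] [0.46152269 0.40203432 0.016     ] [0.44075361 0.38709062 0.07      ] [0.4191983  0.34716201 0.016     ] [0.45818674 0.34391316 0.016     ]
small [0.50856276 0.3654995  0.016     ]
large [0.50160933 0.27526878 0.016     ]
```

```bash
python3 -m crank '{"travel":[[0,0.15,-2],[0,0.15,-3.8],[0,0.15,-4.5],[0,0.15,-4.6],[0,0.15,-4.6]],"rot":[[0,0,0],[0,0,0],[0,0,0],[0,0,0],[0,0,0]]}'
python3 -m crank '{"travel":[[0,0,0],[0,0,0],[0,0,0],[0,0,1],[0,0,4],[0,0,8],[0,0,10]],"rot":[[0,0,0],[0,0,0],[0,0,0],[0,0,0],[0,0,0],[0,0,0],[0,0,0]]}' -0.4
python3 -c "
from h import *
im=bot.grab_frame('wrist');cv2.imwrite('pics/u_wrist.png',im[:,:,::-1])"
```

```text
clock: 23.35
position: [0.4346, 0.3213, 0.091]
tool_rot: [3.141, -0.001, 1.488]
force: [-0.5, 0.0, 0.6]
grip_width: 0.0086
clock: 24.05
position: [0.4347, 0.3211, 0.1931]
tool_rot: [3.14, -0.002, 1.488]
force: [-0.1, 0.6, -0.9]
grip_width: 0.0254
```

View pics/u_wrist.png

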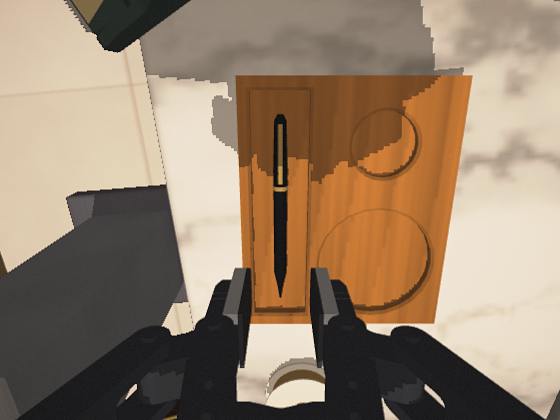

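```bash
python3 -m crank '{"travel":[[0,-4,2],[0.3,-8.5,2],[0.6,-13,2],[0.6,-17,1],[0.6,-17.5,1],[0.6,-17.5,1]],"rot":[[0,0,0],[0,0,0],[0,0,0],[0,0,0],[0,0,0],[0,0,0]]}' 1 40
python3 -c "
from h import *
m=bot.camera_model('wrist');np.savez('v.npz',**m)
im=bot.grab_frame('wrist');cv2.imwrite('pics/v_wrist.png',im[:,:,::-1])"
```

```text
clock: 24.7
position: [0.4402, 0.1453, 0.2003]
tool_rot: [-3.141, -0.0, 1.486]
force: [0.1, 0.6, 0.1]
grip_width: 0.0854
```

View pics/v_wrist.png

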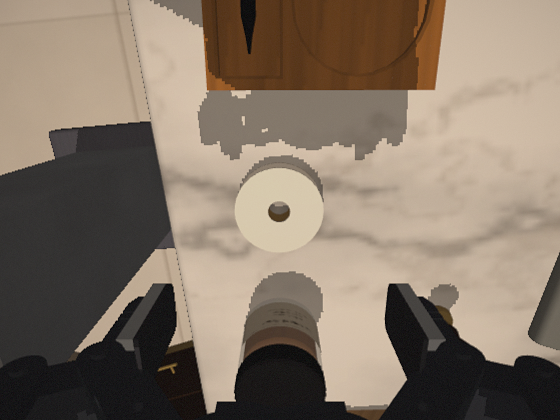

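```bash
python3 -c "
from h import *
m=dict(np.load('v.npz'))
print(ray(m,279.3,209.5,.02),ray(m,282,365,.078))"
```

```text
[0.44037721 0.14703302 0.02      ] [0.43489586 0.06163147 0.078     ]
```

```bash
python3 -m crank '{"travel":[[0,0.15,-4],[0,0.15,-8],[0,0.15,-10.5],[0,0.15,-11.8],[0,0.15,-12.2],[0,0.15,-12.2]],"rot":[[0,0,0],[0,0,0],[0,0,0],[0,0,0],[0,0,0],[0,0,0]]}'
python3 -m crank '{"travel":[[0,0,0],[0,0,0],[0,0,0],[0,0,0]],"rot":[[0,0,0],[0,0,0],[0,0,0],[0,0,0]]}' 0.1 30
python3 -m crank '{"travel":[[0,0,1],[0,0,4],[0,0,7],[0,0,9]],"rot":[[0,0,0],[0,0,0],[0,0,0],[0,0,0]]}'
python3 -c "
from h import *
im=bot.grab_frame('wrist');cv2.imwrite('pics/w_wrist.png',im[:,:,::-1])"
```

```text
clock: 25.35
position: [0.4402, 0.1485, 0.0778]
tool_rot: [-3.141, -0.0, 1.489]
force: [-0.4, 0.2, 0.1]
grip_width: 0.0852
clock: 25.75
position: [0.4404, 0.1482, 0.0789]
tool_rot: [3.141, -0.001, 1.489]
force: [-1.5, 0.8, 9.3]
grip_width: 0.0622
clock: 26.15
position: [0.4403, 0.1478, 0.1704]
tool_rot: [3.14, -0.001, 1.488]
force: [0.2, 0.2, -0.1]
grip_width: 0.062
```

View pics/w_wrist.png

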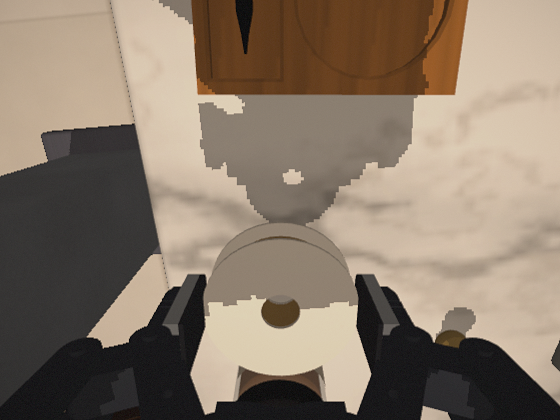

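```bash
python3 -m crank '{"travel":[[2,4,0],[4,8,0],[5.5,12,0],[6.05,12.9,-1],[6.05,12.9,-3],[6.05,12.9,-4],[6.05,12.9,-4]],"rot":[[0,0,0],[0,0,0],[0,0,0],[0,0,0],[0,0,0],[0,0,0],[0,0,0]]}'
python3 -c "
from h import *
m=bot.camera_model('wrist')
im=bot.grab_frame('wrist');cv2.imwrite('pics/x_wrist.png',im[:,:,::-1])
for c in [(.501,.2758)]:
  for k in range(8):
    a=k*np.pi/4;print(proj(m,[c[0]+.042*np.cos(a),c[1]+.042*np.sin(a),.016]).round(0))"
```

```text
clock: 26.9
position: [0.5, 0.2759, 0.1272]
tool_rot: [-3.14, 0.001, 1.488]
force: [-0.0, -0.1, -0.4]
grip_width: 0.0622
[359. 246.]
[334. 194.]
[274. 176.]
[219. 204.]
[204. 258.]
[233. 304.]
[287. 319.]
[338. 296.]
```

View pics/x_wrist.png

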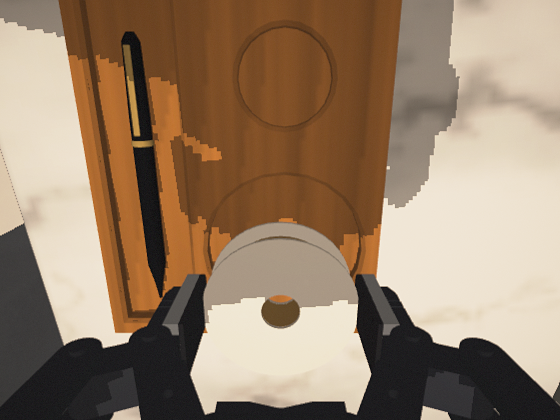

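```bash
python3 -m crank '{"travel":[[0.2,0.05,-1.5],[0.2,0.05,-3],[0.2,0.05,-3.8],[0.2,0.05,-4],[0.2,0.05,-4]],"rot":[[0,0,0],[0,0,0],[0,0,0],[0,0,0],[0,0,0]]}'
python3 -m crank '{"travel":[[0,0,0],[0,0,0],[0,0,0.1],[0,0,1],[0,0,4],[0,0,8],[0,0,12]],"rot":[[0,0,0],[0,0,0],[0,0,0],[0,0,0],[0,0,0],[0,0,0],[0,0,0]]}' 1
python3 -c "
from h import *
im=bot.grab_frame('wrist');cv2.imwrite('pics/y_wrist.png',im[:,:,::-1])"
```

```text
clock: 27.45
position: [0.5025, 0.2769, 0.0876]
tool_rot: [-3.141, 0.0, 1.488]
force: [-0.0, -0.0, -0.2]
grip_width: 0.0623
clock: 28.15
position: [0.5024, 0.2768, 0.2098]
tool_rot: [-3.141, 0.0, 1.488]
force: [0.1, 1.0, -0.2]
grip_width: 0.0853
```

View pics/y_wrist.png

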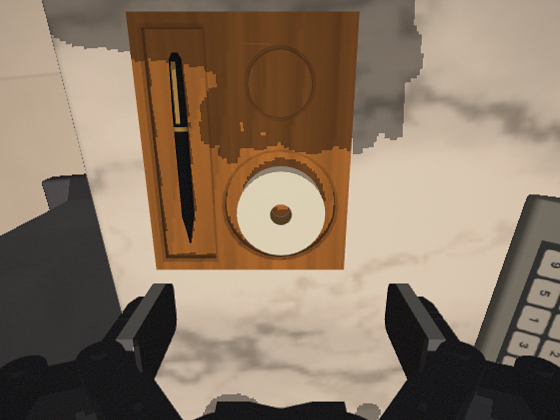

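```bash
python3 -m crank '{"travel":[[1,-4,1],[2,-8.5,2],[3.5,-13,2],[5,-17.5,2],[6,-22,2],[6,-23.8,2],[6,-23.8,2]],"rot":[[0,0,0],[0,0,0],[0,0,0],[0,0,0],[0,0,0],[0,0,0],[0,0,0]]}' 0.4 40
python3 -c "
from h import *
m=bot.camera_model('wrist');np.savez('z.npz',**m)
im=bot.grab_frame('wrist');cv2.imwrite('pics/z_wrist.png',im[:,:,::-1])
cv2.imwrite('pics/z_c.png',cv2.resize(im[130:330,180:380,::-1],None,fx=3,fy=3,interpolation=cv2.INTER_CUBIC))"
```

```text
clock: 28.9
position: [0.5626, 0.0357, 0.2288]
tool_rot: [3.141, 0.001, 1.483]
force: [0.2, 0.3, -0.1]
grip_width: 0.0597
```

View pics/z_c.png

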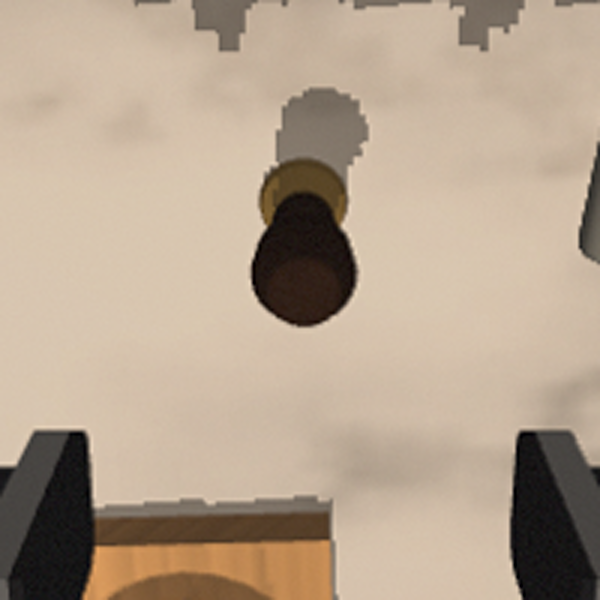

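View pics/z_wrist.png

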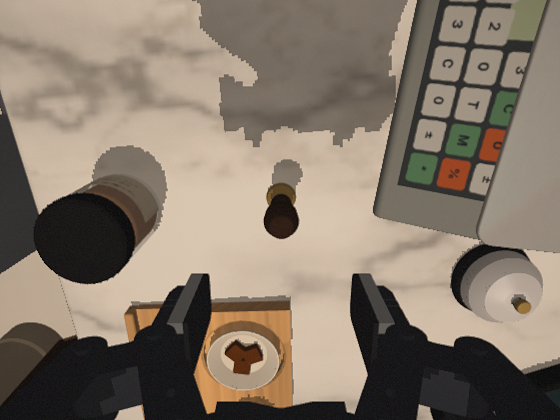

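```bash
python3 -c "
from h import *
m=dict(np.load('z.npz'))
f=lambda u,v:(u/3+180,v/3+130)
print(ray(m,*f(303,200),.008),ray(m,*f(304,290),.076),ray(m,*f(304,272),.062),bot.observe()['position'])"
```

```text
[0.56408321 0.03504209 0.008     ] [0.5640677  0.03441504 0.076     ] [0.56403678 0.03350185 0.062     ] [0.56262087 0.03790584 0.2285531 ]
```

```bash
python3 -m crank '{"travel":[[0.15,-0.3,-4],[0.15,-0.3,-7.5],[0.15,-0.3,-10],[0.15,-0.3,-11.3],[0.15,-0.3,-11.6],[0.15,-0.3,-11.6]],"rot":[[0,0,0],[0,0,0],[0,0,0],[0,0,0],[0,0,0],[0,0,0]]}'
python3 -m crank '{"travel":[[0,0,0],[0,0,0],[0,0,0],[0,0,0],[0,0,0]],"rot":[[0,0,0],[0,0,0],[0,0,0],[0,0,0],[0,0,0]]}' -0.9 40
python3 -m crank '{"travel":[[0,0,1],[0,0,4],[0,0,8],[0,0,10]],"rot":[[0,0,0],[0,0,0],[0,0,0],[0,0,0]]}'
python3 -c "
from h import *
im=bot.grab_frame('wrist');cv2.imwrite('pics/aa_wrist.png',im[:,:,::-1])
im=bot.grab_frame('side');cv2.imwrite('pics/aa_side.png',cv2.resize(im[130:330,180:380,::-1],None,fx=3,fy=3))"
```

```text
clock: 29.55
position: [0.5644, 0.0366, 0.1125]
tool_rot: [3.141, -0.0, 1.489]
force: [0.7, -0.3, 1.0]
grip_width: 0.0595
clock: 30.05
position: [0.5645, 0.0363, 0.1127]
tool_rot: [3.141, -0.001, 1.488]
force: [-1.3, 0.2, 9.1]
grip_width: 0.0234
clock: 30.45
position: [0.5646, 0.0358, 0.2152]
tool_rot: [3.139, -0.0, 1.487]
force: [0.1, -0.2, -0.8]
grip_width: 0.0233
```

View pics/aa_wrist.png

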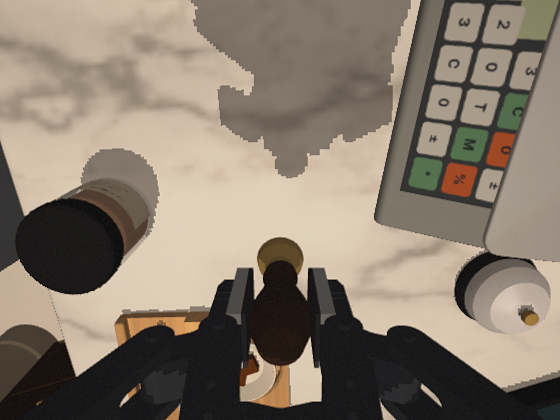

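View pics/aa_side.png

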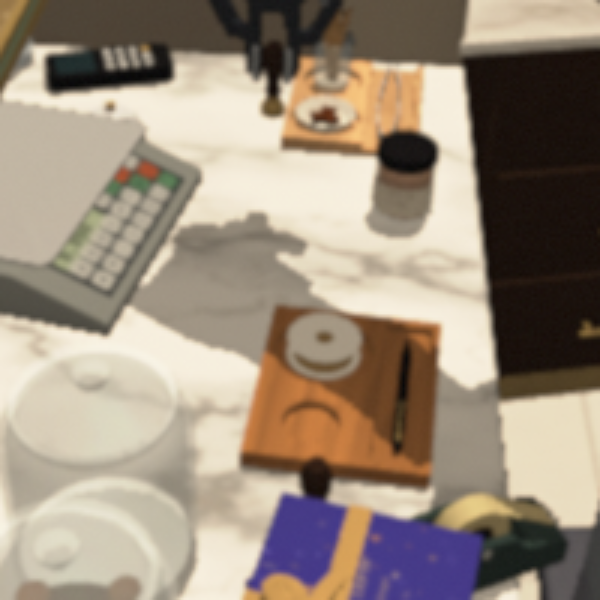

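```bash
python3 -m crank '{"travel":[[0,2,1],[-1,6,1],[-2,10,1],[-3,14.5,1],[-4,19,1],[-5,23,1],[-5.55,27,1],[-5.55,29,1]],"rot":[[0,0,8.4],[0,0,16.8],[0,0,25.2],[0,0,33.6],[0,0,42],[0,0,50.4],[0,0,58.8],[0,0,67.2]]}'
python3 -m crank '{"travel":[[0,1,0],[0,2,0],[0,3,-1],[0,3.8,-3],[0,3.8,-4],[0,3.8,-4]],"rot":[[0,0,8.4],[0,0,16.8],[0,0,25.2],[0,0,27.5],[0,0,27.5],[0,0,27.5]]}'
python3 -c "
from h import *
s=bot.observe();print(s['position'])
m=bot.camera_model('wrist');np.savez('ab.npz',**m)
im=bot.grab_frame('wrist');cv2.imwrite('pics/ab_wrist.png',im[:,:,::-1])
for c in [(.509,.364)]:
  for k in range(4):
    a=k*np.pi/2;print(proj(m,[c[0]+.0225*np.cos(a),c[1]+.0225*np.sin(a),.016]).round(0))"
```

```text
clock: 31.35
position: [0.5068, 0.33, 0.2215]
tool_rot: [3.141, -0.001, 2.671]
force: [0.4, -0.7, -1.4]
grip_width: 0.0238
clock: 31.95
position: [0.508, 0.3633, 0.1804]
tool_rot: [-3.139, -0.002, 3.139]
force: [-0.4, -0.5, -0.8]
grip_width: 0.0229
[0.50803099 0.36330716 0.18036594]
[281. 249.]
[314. 218.]
[280. 186.]
[247. 219.]
```

View pics/ab_wrist.png

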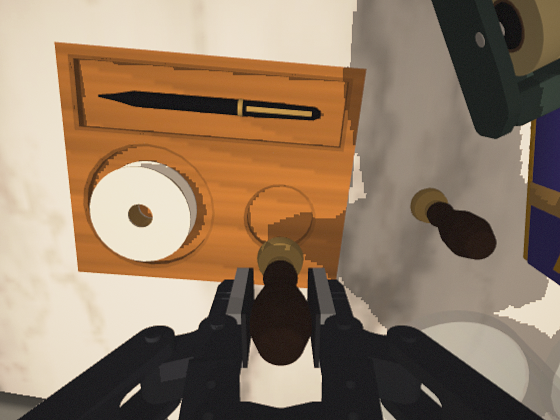

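```bash
python3 -m crank '{"travel":[[0.05,0,-2.5],[0.05,0,-4.5],[0.05,0,-5.6],[0.05,0,-5.9],[0.05,0,-6.0],[0.05,0,-6.0]],"rot":[[0,0,0],[0,0,0],[0,0,0],[0,0,0],[0,0,0],[0,0,0]]}'
python3 -c "
from h import *
im=bot.grab_frame('wrist');cv2.imwrite('pics/ac_wrist.png',im[:,:,::-1])"
```

```text
clock: 32.6
position: [0.5095, 0.3643, 0.1228]
tool_rot: [3.141, 0.001, 3.141]
force: [0.3, 0.2, -0.5]
grip_width: 0.0234
```

View pics/ac_wrist.png

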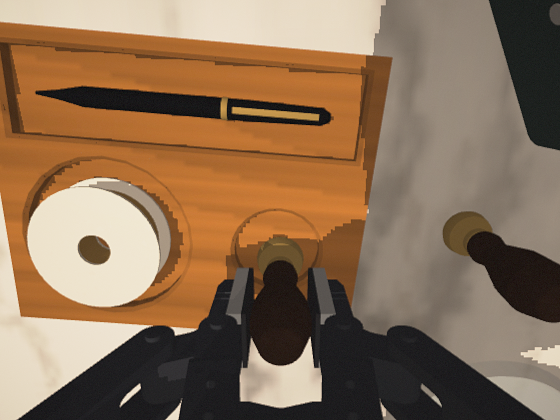

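```bash
python3 -m crank '{"travel":[[0,0,-0.1],[0,0,-0.2],[0,0,-0.2]],"rot":[[0,0,0],[0,0,0],[0,0,0]]}'
python3 -m crank '{"travel":[[0,0,0],[0,0,0],[0,0,0],[0,0,0]],"rot":[[0,0,0],[0,0,0],[0,0,0],[0,0,0]]}' 0
python3 -m crank '{"travel":[[0,0,3],[0,0,7],[-2,-2,12],[-5,-3,15],[-8,-5,16],[-8,-5,16]],"rot":[[0,0,0],[0,0,0],[0,0,0],[0,0,0],[0,0,0],[0,0,0]]}'
python3 -c "
from h import *
im=bot.grab_frame('wrist');cv2.imwrite('pics/ad_wrist.png',im[:,:,::-1])
im=bot.grab_frame('side');cv2.imwrite('pics/ad_side.png',cv2.resize(im[130:330,180:380,::-1],None,fx=3,fy=3))"
```

```text
clock: 32.95
position: [0.5094, 0.3644, 0.1207]
tool_rot: [3.141, 0.001, 3.141]
force: [-2.2, -0.8, 9.0]
grip_width: 0.0235
clock: 33.35
position: [0.5091, 0.3642, 0.1199]
tool_rot: [-3.142, 0.0, 3.141]
force: [-0.5, -0.2, -0.1]
grip_width: 0.0429
clock: 33.95
position: [0.4268, 0.3126, 0.2819]
tool_rot: [3.14, 0.0, 3.141]
force: [1.9, 0.9, -1.4]
grip_width: 0.0428
```

View pics/ad_wrist.png

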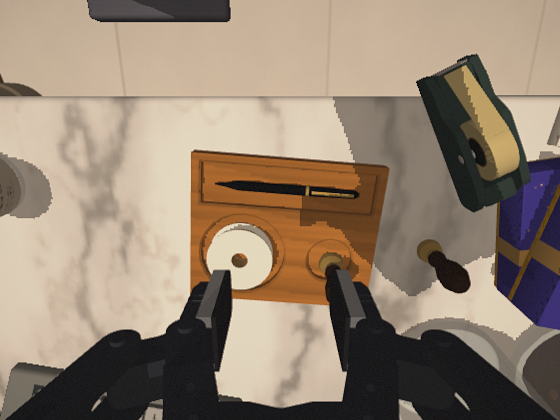

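View pics/ad_side.png

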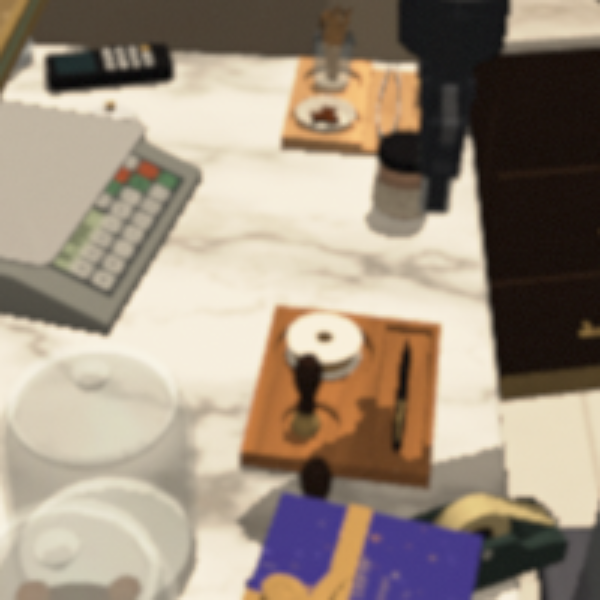

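```bash
python3 -m crank '{"travel":[[-1,-3,1],[-2,-6,2],[-2,-8,3],[-2,-8,3],[-2,-8,3]],"rot":[[0,0,0],[0,0,0],[0,0,0],[0,0,0],[0,0,0]]}'
python3 -c "
from h import *
m=bot.camera_model('wrist')
im=bot.grab_frame('wrist')
cv2.imwrite('pics/ae_c.png',cv2.resize(im[130:330,220:460,::-1],None,fx=3,fy=3,interpolation=cv2.INTER_CUBIC))
np.savez('ae.npz',**m)
for z in(.028,.016):
  f=proj(m,[.5025,.2762,z]);print((f-[220,130])*3)"
```

```text
clock: 34.55
position: [0.4097, 0.2347, 0.3097]
tool_rot: [3.141, 0.0, 3.141]
force: [0.4, -0.0, 0.1]
grip_width: 0.0427
[296.54456514 399.79140073]
[293.24848811 384.97691694]
```

View pics/ae_c.png

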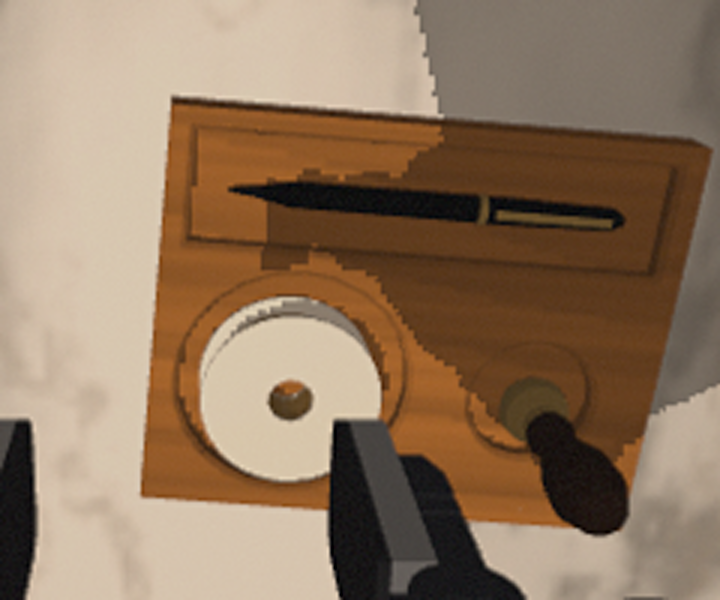

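```bash
python3 -c "
from workcell import bot
s=bot.observe();print(s['clock'],s['force'])
print(bot.job_done())"
```

```text
34.6 [ 1.06492952 -1.06919848 -0.56560393]
the job is handed in; nothing more can be done
None
```

I placed all five tools in their recesses in the order you listed and handed the job in at 34.6 s on the robot's clock. The seal stamp I used was the rightmost one, at y ≈ 0.035 m. The look-alike by the gift box was not touched.

- **Last checks:** The final wrist and side pictures show the pen in its slot, about 2° off its axis. The reel lies flat in the large well and the stamp stands upright in the small one. The tongs lie in the channel, and the glass of picks stands upright in its well with no picks seen spilled. The dish and the jar look to be where they started; I judged that by eye and did not measure them. The gripper was clear of everything.
- **Failed attempts and disagreements:** I released the first grip on the tongs to regrip higher, and that second try closed on nothing. A third, lower one held. Camera estimates of some positions differed by up to 6 mm, mainly the stamp, so I looked again from above before each grasp except the regrips of the tongs.
- **Forces:** The highest wrist reading shown at the end of a move was about 10 N, against the 120 N limit.

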